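# Lay a tea coaster from the spring holder

## Task

Take the top wooden coaster out of the spring-loaded coaster holder, so that the next one comes up in its place, and set it down gently, foot down, on the empty cork round of the tea board, not overhanging the cork. Take only the one coaster and leave the others in the holder. Do not drop it, and leave the tin, the yo-yo, the whale and the bus where they are.

Things in the scene. Friction and masses are not known exactly. Their poses are not given: they have to be found in the camera images.
- coaster (a point): TOP one of four turned-wood coasters loosely piled in the holder: 45 g, 22 mm high, a disc 60 mm across and 13 mm thick on a foot 40 mm across and 9 mm high. The point is its centre, 11 mm above its underside; z up out of its top. Grip the 60 mm disc with the fingertips ending in the gap beside the foot (0 to 9 mm above the underside), above the next coaster's disc.
- holder: Steel coaster holder, fixed: round base 100 mm across, 12 mm high, with four upright 10 mm posts on a 75 mm circle, on the diagonals between its x and y axes, tops 87 mm above the bench. Origin at the base's centre on the bench, z up. The stack stands between the posts on a sprung plate; the top coaster is wholly above the posts (underside about 90 mm above the bench).
- lift (a joint): Height of the holder's sprung plate in m: about 0 with all four coasters on it, growing upward by about 0.022 for each coaster removed, so the next coaster comes up to where the last one was. The spring is soft (20 N/m): the stack sinks up to 8 mm if pressed.
- cork (a point): Centre of the empty cork round, 90 mm across, flush in the upper face of the tea board, 10 mm above the bench; z up. The dark wooden board is 110 x 250 x 10 mm, fixed, long along its y, which the axes of this point share. Its twin round, 130 mm away in +y, is taken by the tin.
- tin: Closed round steel tin, 73 mm across and 62 mm high, standing on the other cork round. Origin at the centre of its underside. A bystander.
- yoyo: Wooden yo-yo lying flat, 56 mm across and 38 mm high, beyond the holder and board. Origin at the centre of its underside. A bystander, not a coaster.
- whale: Green silicone bath whale, 95 mm long along its x, 70 mm wide, 50 mm high. Origin under its middle. A bystander.
- bus: Yellow plastic school bus, 98 mm long along its x, 48 mm wide, 52 mm high. Origin under its middle. A bystander.
Mind the look-alikes: they are no part of the job. What is shaped like the part that bears coaster but black or blue is not meant. Of the things shaped like the holder, the steel one is meant.

How it is judged:
By the outcome, as a careful person would: the job done as asked, in the order asked, and still so for the second after the job is handed in, with the robot touching nothing.
It also fails if it takes over 38 s, if anything falls off the work surface, if the arm or the gripper's body presses on something with over 40 N, if the wrist force passes 120 N, or if a joint passes its speed limit or range.

## Robot

A 6-joint arm with a two-finger parallel gripper is mounted at the origin on the work surface. World frame = base frame: x ahead of the robot, y to its left, z up, the work surface at z = 0. Lengths are in m, angles in rad, forces in N, time in s.
With the tool pointing down it reaches from about 0.425 to 1.125 m from the base axis. Payload 14.9 kg.
Tool frame: the origin (TCP) lies on the centre line of the jaws, within the pads' length; the fingertips stand 8 mm ahead of it and the grasp point (between the pads) lies 11 mm behind it; z points along the fingers, y is the line along which they close (so a half turn about z gives the same grasp; the last joint's range is limited). The gripper opens to 91 mm and grips with 3 to 60 N. Pads are 32 mm wide; open, the fingers measure 118 mm over their backs; the gripper's body (76 mm by 178 mm) begins 60 mm behind the grasp point.
Start: joints at [-1.376, 0.379, 1.734, -0, 1.028, -0.033], TCP at [0.158, -0.682, 0.222] pointing down, gripper open.
Joint ranges: [-2.77, 2.77], [-0.74, 2.19], [0, 2.66], [-1.06, 4.2], [0.31, 2.87], [-3.08, 3.08]. Speed limits (rad/s): [1.89, 1.89, 2.39, 3.14, 3.14, 3.14].

## Interface

Orientations are given as [roll, pitch, yaw] about the fixed x, y, z axes, in that order (R = Rz(yaw) Ry(pitch) Rx(roll)).
In Python, from rig import r gives the robot as it stands.
- The arm moves only by the tool move_arm, never from a script. Its argument "targets" is a list of rows, each an object of numbers: "x", "y", "z": the shift along the tool's x, y, z in cm; "ax", "ay", "az": the turn, a rotation vector about the tool's x, y, z in rad; "hand": the opening, from 0 (shut) to 1 (fully open). A call has exactly 10 rows; each row shifts and turns the commanded pose from where the row before left it, along the tool's axes as they then stand; what a row does not reach is not made up. A row lasts 1/10 s, in which the tool goes at most 50 mm and 8.59 degrees, less where a joint would pass 70% of its speed; a pose out of reach is approached as far as the arm can. A call is refused whole if a number of a shift passes 5 or a number of a turn 0.15, either way. A call with a gripper value outside its range is refused whole. The fingers move at their own pace and stop on an object; "force" is the grip in N (left out, the last holds). Time passes only in rows, so rows that do not move let the fingers close, or fill a call up. It gives the time, the measured TCP pose, the force, the opening and the grip force at its end, in the units of the state.
- r.get_state(): the state, without advancing time (a new reading comes with each control period).
- r.snapshot(name): name is "side" or "top" or "wrist"; returns a dict with "img" (480x640x3 uint8, red, green, blue), "z_map" (480x640 float32, m along the optical axis (not along the pixel's ray), 0 where there is no reading), "fx", "fy", "cx", "cy" (pixels), "R" (3x3) and "t" (3): a world point X has camera coordinates R X + t; the wrist camera has in their place "mount" (4x4, takes a point from camera to tool coordinates, whose origin is the TCP and whose axes are the flange's). Camera axes: x right, y down, z forward; pixel columns grow to the right and rows downward; lengths in m; the calibration is good to about 2 mm. A picture is of the moment at which its call begins: read the wrist's pose just before it.
- r.sign_off(): hands the job in; it is judged then, once.
The state is a dict: "t": time; "joint_positions": joint angles; "joint_vel": joint speeds; "joint_efforts": joint torques, N m; "tool_pos": TCP position; "tool_rot": TCP orientation; "contact_force": force on the tool from outside, world axes, zero at the start; "ft_torque": the same for the moment, N m; "finger_gap": opening from 0.0 (shut) to 1.0 (fully open); "gripper_force": force on a finger pad.
Only numpy, scipy, OpenCV 4.12 (cv2) and the standard library are available. Lean on these libraries where they do the work, as an engineer would, in place of code of your own. Each camera call takes 0.05 s, during which the arm holds its last target. There are 200 camera calls.

## Working session

There is one attempt and no reset: what is moved stays moved. The work goes in short steps, Python scripts to look and compute and a tool call to move; the robot and the scene stay as the last step left them, time stands still between calls to the robot, and variables do not carry over. Pictures are saved under pics/ and viewed, at most 10 in all, crops included, and the job is handed in when it is done.

Besides the shell and the picture viewer there is one more tool, called after "Emit:" as name(argument=value, ...) on one line, values as JSON. move_arm: Moves the arm, as the interface text tells. Its arguments: {"type":"object","properties":{"targets":{"type":"array","items":{"type":"object","properties":{"x":{"type":"number"},"y":{"type":"number"},"z":{"type":"number"},"ax":{"type":"number"},"ay":{"type":"number"},"az":{"type":"number"},"hand":{"type":"number"}}}},"force":{"type":"number"}},"required":["targets"]}

```bash
mkdir -p pics; cat > h.py <<'E'
import numpy as np,cv2
from rig import r
def snap(n,f):
    s=r.get_state(); d=r.snapshot(n); np.savez('pics/'+f,**d,tp=s['tool_pos'],tr=s['tool_rot'])
    cv2.imwrite('pics/'+f+'.png',d['img'][:,:,::-1]); return d
def world(d,u,v,z=None):
    Z=float(d['z_map'][v,u]) if z is None else z
    c=np.array([(u-d['cx'])/d['fx']*Z,(v-d['cy'])/d['fy']*Z,Z])
    return d['R'].T@(c-d['t'])
def cloud(d):
    v,u=np.mgrid[:480,:640]; Z=d['z_map']
    c=np.stack([(u-d['cx'])/d['fx']*Z,(v-d['cy'])/d['fy']*Z,Z],-1)
    return (c-d['t'])@d['R']
E
python3 - <<'E'
from h import *
print(r.get_state())
for n in('top','side'): snap(n,n)
E
```

```text
{'t': 0.0, 'joint_positions': array([-1.37624222e+00,  3.79407374e-01,  1.73477865e+00, -1.50096541e-05,
        1.02848612e+00, -3.33025299e-02]), 'joint_vel': array([ 2.29803966e-04,  9.98871952e-06,  4.96076747e-04, -2.10815089e-03,
        5.23663100e-05,  3.94449852e-05]), 'joint_efforts': array([ 1.70136711e-03, -7.63727045e+01, -4.34370983e+01,  6.51535532e-02,
        4.24689625e-02, -7.62457762e-05]), 'tool_pos': array([ 0.15803818, -0.68153214,  0.22129013]), 'tool_rot': array([-3.14051334e+00, -2.31023308e-05,  2.27864377e-01]), 'contact_force': array([-0.11302277,  0.15226195,  0.15551169]), 'ft_torque': array([ 0.01581271,  0.02852879, -0.03023804]), 'gripper_force': 0.0, 'finger_gap': 1.0004368178959793}
```

View pics/top.png

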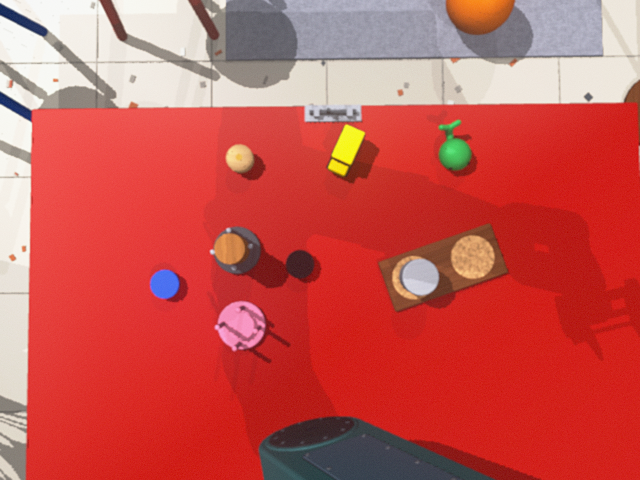

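View pics/side.png

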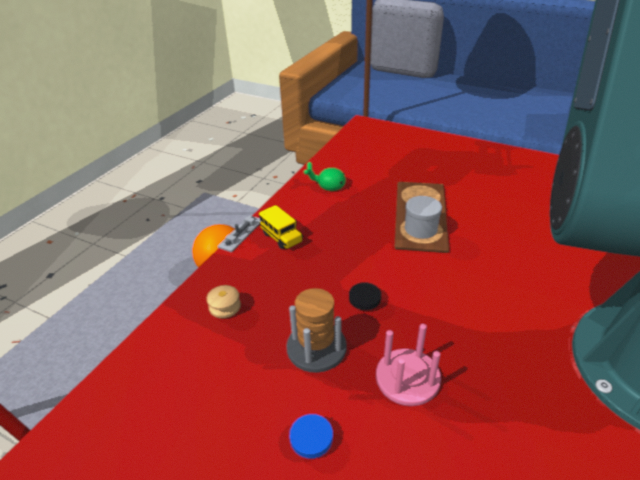

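Candidates in the top view: the wooden stack in the grey steel holder at (230,249), black disc (300,265), blue disc (165,285), pink empty holder (241,326) and yo-yo (240,158). I choose the wooden stack in the steel holder. The empty cork is at (473,257); the tin at (418,277) occupies the other.

```bash
python3 - <<'E'
from h import *
d=dict(np.load('pics/top.npz')); P=cloud(d); im=cv2.imread('pics/top.png')
a=cv2.resize(im[205:300,185:320],None,fx=4,fy=4,interpolation=2); b=cv2.resize(cv2.imread('pics/side.png')[270:390,260:450],None,fx=3,fy=3,interpolation=2)
w=max(a.shape[1],b.shape[1]); cv2.imwrite('pics/crop.png',cv2.resize(np.vstack([cv2.copyMakeBorder(x,0,0,0,w-x.shape[1],0) for x in(a,b)]),None,fx=.78,fy=.78))
def fit(u0,u1,v0,v1,zlo,zhi,hs=None):
    Q=P[v0:v1,u0:u1].reshape(-1,3); Q=Q[(Q[:,2]>zlo)&(Q[:,2]<zhi)]
    (c,rad)=cv2.minEnclosingCircle((Q[:,:2]*1000).astype(np.float32)); print(len(Q),Q.mean(0).round(4),np.median(Q[:,2]).round(4),'circ',np.round(c,1),round(rad,1))
fit(205,270,220,280,.105,.125)  # coaster top
fit(385,450,250,305,.055,.075)  # tin
fit(220,260,140,180,.025,.05)
for p in[(230,249),(473,257),(418,277),(240,158),(241,345),(453,153),(347,150),(300,265),(165,285)]: print(p,world(d,*p).round(4))
# cork by colour
hsv=cv2.cvtColor(im,cv2.COLOR_BGR2HSV)
m=np.zeros((480,640),np.uint8); m[220:315,370:515]=1
brd=(P[...,2]>.006)&(P[...,2]<.015)&(m>0)
print('board rect',cv2.minAreaRect((P[brd][:,:2]*1000).astype(np.float32)))
ck=(m>0)&(im[...,2]>150)&(im[...,1]>90)
ck[:,:448]=0
q=P[ck]; print('cork',ck.sum(),q.mean(0),cv2.minEnclosingCircle((q[:,:2]*1000).astype(np.float32)))
E
```

```text
750 [0.5228 0.2028 0.1106] 0.1107 circ [523. 203.] 30.0
984 [ 0.4646 -0.169   0.0714] 0.0716 circ [ 464.9 -169.9] 36.5
564 [0.7132 0.1937 0.0361] 0.0362 circ [714.6 194.2] 28.1
(230, 249) [0.521  0.202  0.1115]
(473, 257) [ 0.5028 -0.2892  0.0163]
(418, 277) [ 0.4635 -0.1645  0.0736]
(240, 158) [0.7115 0.1924 0.0367]
(241, 345) [0.3242 0.1945 0.0121]
(453, 153) [ 0.716  -0.2459  0.0429]
(347, 150) [ 0.7222 -0.0281  0.0544]
(300, 265) [0.4892 0.0703 0.0221]
(165, 285) [0.4501 0.3509 0.0221]
board rect ((484.9297790527344, -227.16778564453125), (299.3673400878906, 195.55360412597656), 88.39359283447266)
cork 1562 [ 0.50295471 -0.28736018  0.01739179] ((498.442138671875, -151.1952362060547), 184.5890655517578)
```

View pics/crop.png

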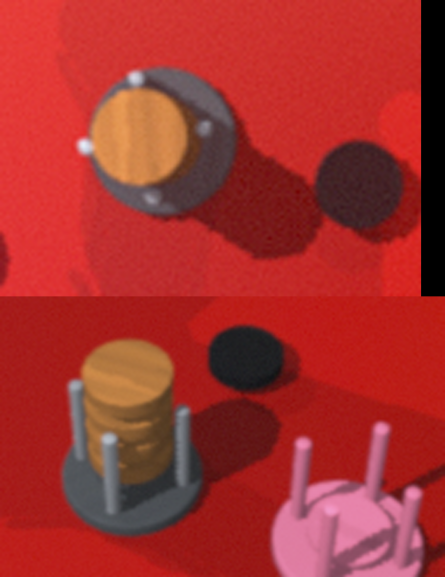

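The crop shows the wooden top coaster above the four steel posts. Its fitted radius is 30.0 mm and its top is at z≈0.111 (expected 0.112). The tin's fitted radius is 36.5 mm, also as expected. The cork is near (0.503,-0.288). I'll hover near the cork on the way for a wrist look.

Emit:
move_arm(targets=[{"x": 4,"y": -2.9},{"x": 4,"y": -2.9},{"x": 4,"y": -2.9},{"x": 4,"y": -2.9},{"x": 4,"y": -2.9},{"x": 4,"y": -2.9},{"x": 4,"y": -2.9},{"x": 4,"y": -2.9},{"x": 3,"y": -2},{"x": 0}], force=12)

```text
validation failed for argument at $.ta...
```

```bash
cat >> h.py <<'E'
def wcam(d,s):
    from scipy.spatial.transform import Rotation as Ro
    T=np.eye(4);T[:3,:3]=Ro.from_euler('xyz',s['tool_rot']).as_matrix();T[:3,3]=s['tool_pos']
    M=T@d['mount']; d['R']=M[:3,:3].T; d['t']=-M[:3,:3].T@M[:3,3]; return d
def wsnap(f):
    s=r.get_state(); d=wcam(r.snapshot('wrist'),s); np.savez('pics/'+f,**d); cv2.imwrite('pics/'+f+'.png',d['img'][:,:,::-1]); return d
def togo(x,y,z,yaw):
    s=r.get_state(); p=s['tool_pos']; a=s['tool_rot'][2]; D=np.array([x,y,z])-p
    print('t',s['t'],'pos',p.round(4),'rot',s['tool_rot'].round(4),'TO GO cm',(100*np.array([D[0]*np.cos(a)+D[1]*np.sin(a),D[0]*np.sin(a)-D[1]*np.cos(a),-D[2]])).round(2),'az',round(a-yaw,3))
E
python3 - <<'E'
from h import *
d=wsnap('w1'); print(d['mount']); togo(.523,.203,.2,.925)
E
```

```text
[[ 5.51611575e-04 -9.66087695e-01 -2.58213597e-01  7.31925032e-02]
 [ 9.99999629e-01  7.03578195e-04 -4.96127495e-04 -1.95588528e-04]
 [ 6.60976125e-04 -2.58213228e-01  9.66087725e-01 -1.63480813e-01]
 [ 0.00000000e+00  0.00000000e+00  0.00000000e+00  1.00000000e+00]]
t 0.15 pos [ 0.158  -0.6816  0.2215] rot [-3.1408e+00 -1.0000e-04  2.2780e-01] TO GO cm [ 55.53 -77.94   2.15] az -0.697
```

View pics/w1.png

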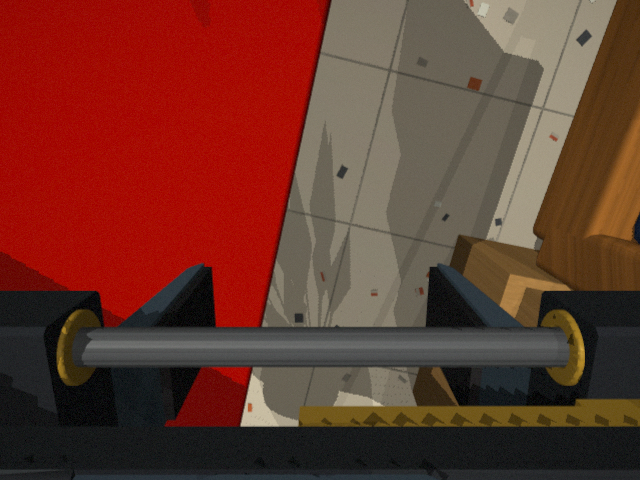

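The wrist picture shows only the table edge at x≈300 and the fingers; the move was refused. Rows probably need every field.

Emit:
move_arm(targets=[{"x": 4,"y": -2.9,"z": 0,"ax": 0,"ay": 0,"az": 0,"hand": 1},{"x": 4,"y": -2.9,"z": 0,"ax": 0,"ay": 0,"az": 0,"hand": 1},{"x": 4,"y": -2.9,"z": 0,"ax": 0,"ay": 0,"az": 0,"hand": 1},{"x": 4,"y": -2.9,"z": 0,"ax": 0,"ay": 0,"az": 0,"hand": 1},{"x": 4,"y": -2.9,"z": 0,"ax": 0,"ay": 0,"az": 0,"hand": 1},{"x": 4,"y": -2.9,"z": 0,"ax": 0,"ay": 0,"az": 0,"hand": 1},{"x": 4,"y": -2.9,"z": 0,"ax": 0,"ay": 0,"az": 0,"hand": 1},{"x": 4,"y": -2.9,"z": 0,"ax": 0,"ay": 0,"az": 0,"hand": 1},{"x": 3,"y": -2,"z": 0,"ax": 0,"ay": 0,"az": 0,"hand": 1},{"x": 0,"y": 0,"z": 0,"ax": 0,"ay": 0,"az": 0,"hand": 1}], force=12)

```text
t: 1.15
tool_pos: [0.4442, -0.3546, 0.2219]
tool_rot: [-3.141, -0.0, 0.231]
contact_force: [0.4, -0.1, -0.4]
finger_gap: 1.002
gripper_force: 0.0
```

```bash
python3 - <<'E'
from h import *
d=wsnap('w2'); togo(.523,.203,.2,.925)
P=cloud(d); im=d['img'].astype(int)
m=(im[...,0]>130)&(im[...,1]>80)&(abs(P[...,2]-.01)<.012)&(np.hypot(P[...,0]-.503,P[...,1]+.288)<.06)
q=P[m]; print(m.sum(),q.mean(0),cv2.minEnclosingCircle((q[:,:2]*1000).astype(np.float32)))
E
```

```text
t 1.2 pos [ 0.4431 -0.356   0.2218] rot [-3.1414e+00  1.0000e-04  2.3070e-01] TO GO cm [ 20.56 -52.59   2.18] az -0.694
9338 [ 0.50387708 -0.2880039   0.0114325 ] ((502.73980712890625, -288.1482238769531), 45.701900482177734)
```

View pics/w2.png

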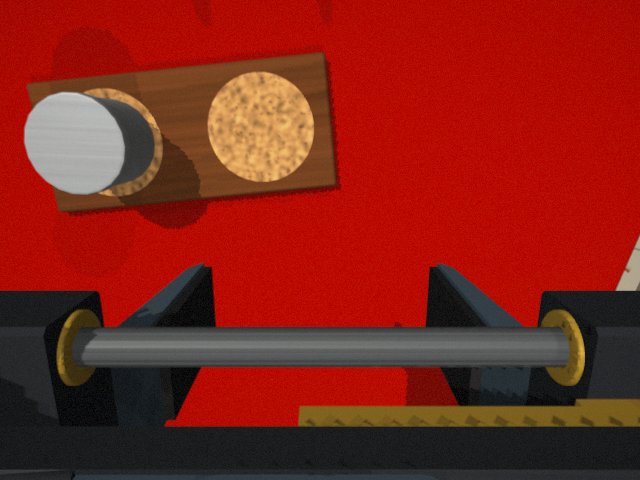

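The empty cork is centred at pixel (261,127), world (0.503,-0.288), radius 45.7 mm (expected 45). The tin is on the other round. Now over towards the holder.

Emit:
move_arm(targets=[{"x": 1.2,"y": -4.5,"z": 0,"ax": 0,"ay": 0,"az": 0,"hand": 1},{"x": 1.2,"y": -4.5,"z": 0,"ax": 0,"ay": 0,"az": 0,"hand": 1},{"x": 1.2,"y": -4.5,"z": 0,"ax": 0,"ay": 0,"az": 0,"hand": 1},{"x": 1.2,"y": -4.5,"z": 0,"ax": 0,"ay": 0,"az": 0,"hand": 1},{"x": 1.2,"y": -4.5,"z": 0,"ax": 0,"ay": 0,"az": 0,"hand": 1},{"x": 1.2,"y": -4.5,"z": 0,"ax": 0,"ay": 0,"az": 0,"hand": 1},{"x": 1.2,"y": -4.5,"z": 0,"ax": 0,"ay": 0,"az": 0,"hand": 1},{"x": 1.2,"y": -4.5,"z": 0,"ax": 0,"ay": 0,"az": 0,"hand": 1},{"x": 1.2,"y": -4.5,"z": 0,"ax": 0,"ay": 0,"az": 0,"hand": 1},{"x": 1.2,"y": -4.5,"z": 0,"ax": 0,"ay": 0,"az": 0,"hand": 1}])

```text
t: 2.2
tool_pos: [0.4573, 0.109, 0.2221]
tool_rot: [3.141, -0.0, 0.227]
contact_force: [0.8, -2.0, -0.0]
finger_gap: 0.998
gripper_force: 0.0
```

Emit:
move_arm(targets=[{"x": 0,"y": 0,"z": 0,"ax": 0,"ay": 0,"az": -0.087,"hand": 1},{"x": 0,"y": 0,"z": 0,"ax": 0,"ay": 0,"az": -0.087,"hand": 1},{"x": 0,"y": 0,"z": 0,"ax": 0,"ay": 0,"az": -0.087,"hand": 1},{"x": 0,"y": 0,"z": 0,"ax": 0,"ay": 0,"az": -0.087,"hand": 1},{"x": 0,"y": 0,"z": 0,"ax": 0,"ay": 0,"az": -0.087,"hand": 1},{"x": 0,"y": 0,"z": 0,"ax": 0,"ay": 0,"az": -0.087,"hand": 1},{"x": 0,"y": 0,"z": 0,"ax": 0,"ay": 0,"az": -0.087,"hand": 1},{"x": 0,"y": 0,"z": 0,"ax": 0,"ay": 0,"az": -0.087,"hand": 1},{"x": 0,"y": 0,"z": 0,"ax": 0,"ay": 0,"az": 0,"hand": 1},{"x": 0,"y": 0,"z": 0,"ax": 0,"ay": 0,"az": 0,"hand": 1}])

```text
t: 3.2
tool_pos: [0.4575, 0.1075, 0.2219]
tool_rot: [-3.142, 0.0, 0.92]
contact_force: [0.1, 0.4, -0.9]
finger_gap: 0.997
gripper_force: 0.0
```

```bash
python3 - <<'E'
from h import *
d=wsnap('w3'); P=cloud(d)
m=(P[...,2]>.104)&(P[...,2]<.12)&(np.hypot(P[...,0]-.523,P[...,1]-.203)<.05)
q=P[m]; print(m.sum(),q.mean(0),np.median(q[:,2]))
if m.sum(): c,rr=cv2.minEnclosingCircle((q[:,:2]*1000).astype(np.float32)); print(c,rr); 
togo(.523,.203,.102,.925)
E
```

```text
8460 [0.52145559 0.20494896 0.11191082] 0.11192506273455183
(521.3726806640625, 204.74893188476562) 29.947019577026367
t 3.25 pos [0.4575 0.1076 0.2219] rot [-3.1415e+00  1.0000e-04  9.2080e-01] TO GO cm [11.56 -0.56 11.99] az -0.004
```

View pics/w3.png

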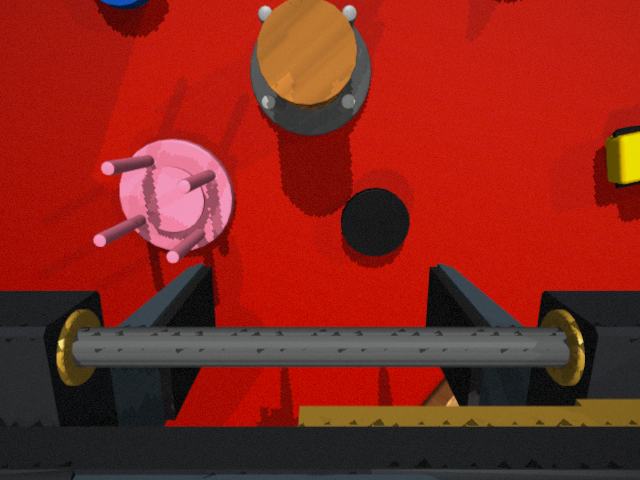

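The wrist view shows the wooden top coaster at (306,50), r=29.9 mm, top z=0.112. The posts sit on the diagonals, so the jaw line passes between them. Going above it, then down.

Emit:
move_arm(targets=[{"x": 2.9,"y": -0.175,"z": 0,"ax": 0,"ay": 0,"az": 0,"hand": 1},{"x": 2.9,"y": -0.175,"z": 0,"ax": 0,"ay": 0,"az": 0,"hand": 1},{"x": 2.9,"y": -0.175,"z": 0,"ax": 0,"ay": 0,"az": 0,"hand": 1},{"x": 2.9,"y": -0.175,"z": 0,"ax": 0,"ay": 0,"az": 0,"hand": 1},{"x": 0,"y": 0,"z": 0,"ax": 0,"ay": 0,"az": 0,"hand": 1},{"x": 0,"y": 0,"z": 2.5,"ax": 0,"ay": 0,"az": 0,"hand": 1},{"x": 0,"y": 0,"z": 2.5,"ax": 0,"ay": 0,"az": 0,"hand": 1},{"x": 0,"y": 0,"z": 2.5,"ax": 0,"ay": 0,"az": 0,"hand": 1},{"x": 0,"y": 0,"z": 1.5,"ax": 0,"ay": 0,"az": 0,"hand": 1},{"x": 0,"y": 0,"z": 0,"ax": 0,"ay": 0,"az": 0,"hand": 1}])

```text
t: 4.25
tool_pos: [0.5205, 0.2041, 0.1302]
tool_rot: [-3.14, 0.003, 0.923]
contact_force: [-0.2, -0.3, 0.5]
finger_gap: 1.006
gripper_force: 0.0
```

```bash
python3 - <<'E'
from h import *
togo(.522,.204,.102,.925); d=snap('side','s2')
cv2.imwrite('pics/s2c.png',cv2.resize(cv2.imread('pics/s2.png')[180:400,200:440],None,fx=2.5,fy=2.5,interpolation=2))
E
```

```text
t 4.25 pos [0.5205 0.2041 0.1302] rot [-3.1398e+00  2.8000e-03  9.2270e-01] TO GO cm [0.08 0.12 2.82] az -0.002
```

View pics/s2c.png

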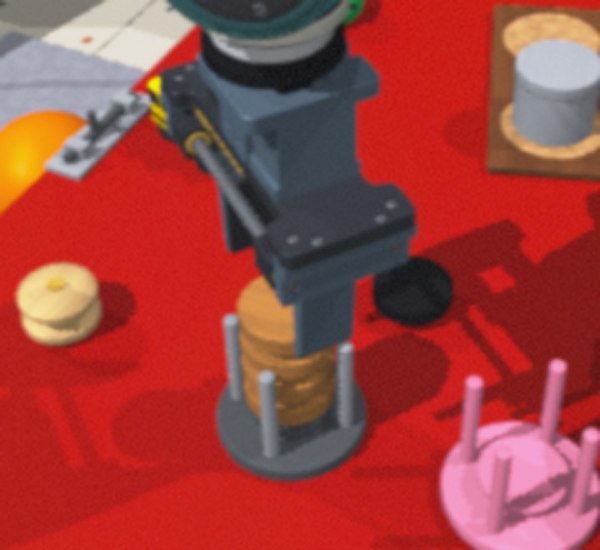

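The fingers straddle the coaster at (265,310), clear of the posts. Now down to the gap.

Emit:
move_arm(targets=[{"x": 0,"y": 0,"z": 0.9,"ax": 0,"ay": 0,"az": 0,"hand": 1},{"x": 0,"y": 0,"z": 0.9,"ax": 0,"ay": 0,"az": 0,"hand": 1},{"x": 0,"y": 0,"z": 0.6,"ax": 0,"ay": 0,"az": 0,"hand": 1},{"x": 0,"y": 0,"z": 0.3,"ax": 0,"ay": 0,"az": 0,"hand": 1},{"x": 0,"y": 0,"z": 0,"ax": 0,"ay": 0,"az": 0,"hand": 1},{"x": 0,"y": 0,"z": 0,"ax": 0,"ay": 0,"az": 0,"hand": 1},{"x": 0,"y": 0,"z": 0,"ax": 0,"ay": 0,"az": 0,"hand": 1},{"x": 0,"y": 0,"z": 0,"ax": 0,"ay": 0,"az": 0,"hand": 1},{"x": 0,"y": 0,"z": 0,"ax": 0,"ay": 0,"az": 0,"hand": 1},{"x": 0,"y": 0,"z": 0,"ax": 0,"ay": 0,"az": 0,"hand": 1}])

```text
t: 5.3
tool_pos: [0.5218, 0.2049, 0.105]
tool_rot: [3.142, -0.0, 0.924]
contact_force: [0.8, -0.3, 0.7]
finger_gap: 0.998
gripper_force: 0.0
```

```bash
python3 - <<'E'
from h import *
togo(.522,.204,.102,.925)
E
```

```text
t 5.3 pos [0.5218 0.2049 0.105 ] rot [ 3.1415e+00 -1.0000e-04  9.2380e-01] TO GO cm [-0.06  0.07  0.3 ] az -0.001
```

Emit:
move_arm(targets=[{"x": 0,"y": 0.05,"z": 0.25,"ax": 0,"ay": 0,"az": 0,"hand": 1},{"x": 0,"y": 0,"z": 0,"ax": 0,"ay": 0,"az": 0,"hand": 1},{"x": 0,"y": 0,"z": 0,"ax": 0,"ay": 0,"az": 0,"hand": 0.8},{"x": 0,"y": 0,"z": 0,"ax": 0,"ay": 0,"az": 0,"hand": 0.72},{"x": 0,"y": 0,"z": 0,"ax": 0,"ay": 0,"az": 0,"hand": 0.68},{"x": 0,"y": 0,"z": 0,"ax": 0,"ay": 0,"az": 0,"hand": 0.64},{"x": 0,"y": 0,"z": 0,"ax": 0,"ay": 0,"az": 0,"hand": 0.55},{"x": 0,"y": 0,"z": 0,"ax": 0,"ay": 0,"az": 0,"hand": 0.5},{"x": 0,"y": 0,"z": 0,"ax": 0,"ay": 0,"az": 0,"hand": 0.5},{"x": 0,"y": 0,"z": 0,"ax": 0,"ay": 0,"az": 0,"hand": 0.5}], force=12)

```text
t: 6.3
tool_pos: [0.5221, 0.2046, 0.1024]
tool_rot: [-3.142, 0.0, 0.924]
contact_force: [0.4, 0.4, -0.7]
finger_gap: 0.652
gripper_force: 12.0
```

Gripped: 0.652 × 91 = 59.3 mm, which matches the 60 mm disc. Lifting straight up.

Emit:
move_arm(targets=[{"x": 0,"y": 0,"z": -0.3,"ax": 0,"ay": 0,"az": 0,"hand": 0.5},{"x": 0,"y": 0,"z": -0.5,"ax": 0,"ay": 0,"az": 0,"hand": 0.5},{"x": 0,"y": 0,"z": -0.7,"ax": 0,"ay": 0,"az": 0,"hand": 0.5},{"x": 0,"y": 0,"z": -1,"ax": 0,"ay": 0,"az": 0,"hand": 0.5},{"x": 0,"y": 0,"z": -1.5,"ax": 0,"ay": 0,"az": 0,"hand": 0.5},{"x": 0,"y": 0,"z": -1.5,"ax": 0,"ay": 0,"az": 0,"hand": 0.5},{"x": 0,"y": 0,"z": -1.5,"ax": 0,"ay": 0,"az": 0,"hand": 0.5},{"x": 0,"y": 0,"z": -1.5,"ax": 0,"ay": 0,"az": 0,"hand": 0.5},{"x": 0,"y": 0,"z": -1,"ax": 0,"ay": 0,"az": 0,"hand": 0.5},{"x": 0,"y": 0,"z": 0,"ax": 0,"ay": 0,"az": 0,"hand": 0.5}])

```text
t: 7.3
tool_pos: [0.5229, 0.2048, 0.1992]
tool_rot: [3.14, -0.002, 0.924]
contact_force: [-0.4, -0.2, -0.5]
finger_gap: 0.653
gripper_force: 12.0
```

```bash
python3 - <<'E'
from h import *
togo(.503,-.288,.2,1.88); d=snap('side','s3'); 
cv2.imwrite('pics/s3c.png',cv2.resize(cv2.imread('pics/s3.png')[160:400,200:440],None,fx=2.4,fy=2.4,interpolation=2))
E
```

```text
t 7.3 pos [0.5229 0.2048 0.1992] rot [ 3.1402e+00 -2.0000e-03  9.2380e-01] TO GO cm [-40.52  28.12  -0.08] az -0.956
```

View pics/s3c.png

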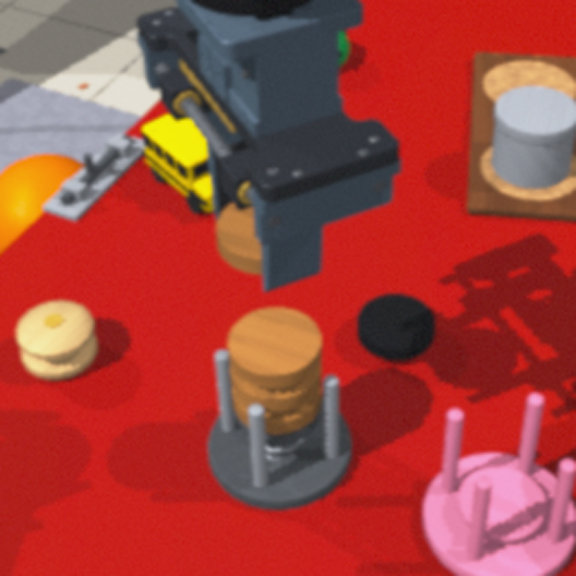

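The coaster is held at (240,240). The next one has risen between the posts at (275,340), with three left. Carrying it to the cork.

Emit:
move_arm(targets=[{"x": -1.4,"y": 1,"z": 0,"ax": 0,"ay": 0,"az": 0,"hand": 0.5},{"x": -2.3,"y": 1.6,"z": 0,"ax": 0,"ay": 0,"az": 0,"hand": 0.5},{"x": -2.9,"y": 2,"z": 0,"ax": 0,"ay": 0,"az": 0,"hand": 0.5},{"x": -2.9,"y": 2,"z": 0,"ax": 0,"ay": 0,"az": 0,"hand": 0.5},{"x": -2.9,"y": 2,"z": 0,"ax": 0,"ay": 0,"az": 0,"hand": 0.5},{"x": -2.9,"y": 2,"z": 0,"ax": 0,"ay": 0,"az": 0,"hand": 0.5},{"x": -2.9,"y": 2,"z": 0,"ax": 0,"ay": 0,"az": 0,"hand": 0.5},{"x": -2.9,"y": 2,"z": 0,"ax": 0,"ay": 0,"az": 0,"hand": 0.5},{"x": -2.9,"y": 2,"z": 0,"ax": 0,"ay": 0,"az": 0,"hand": 0.5},{"x": -2.9,"y": 2,"z": 0,"ax": 0,"ay": 0,"az": 0,"hand": 0.5}])

```text
t: 8.35
tool_pos: [0.5072, -0.1242, 0.1966]
tool_rot: [-3.14, 0.001, 0.924]
contact_force: [0.8, 0.4, 0.0]
finger_gap: 0.655
gripper_force: 12.0
```

Emit:
move_arm(targets=[{"x": -2.9,"y": 2,"z": 0,"ax": 0,"ay": 0,"az": 0,"hand": 0.5},{"x": -2.9,"y": 2,"z": 0,"ax": 0,"ay": 0,"az": 0,"hand": 0.5},{"x": -2.9,"y": 2,"z": 0,"ax": 0,"ay": 0,"az": 0,"hand": 0.5},{"x": -2.9,"y": 2,"z": 0,"ax": 0,"ay": 0,"az": 0,"hand": 0.5},{"x": -1.5,"y": 1.1,"z": 0,"ax": 0,"ay": 0,"az": 0,"hand": 0.5},{"x": 0,"y": 0,"z": 0,"ax": 0,"ay": 0,"az": -0.08,"hand": 0.5},{"x": 0,"y": 0,"z": 0,"ax": 0,"ay": 0,"az": -0.12,"hand": 0.5},{"x": 0,"y": 0,"z": 0,"ax": 0,"ay": 0,"az": -0.12,"hand": 0.5},{"x": 0,"y": 0,"z": 0,"ax": 0,"ay": 0,"az": -0.12,"hand": 0.5},{"x": 0,"y": 0,"z": 0,"ax": 0,"ay": 0,"az": -0.12,"hand": 0.5}])

```text
t: 9.35
tool_pos: [0.5013, -0.2814, 0.1967]
tool_rot: [-3.14, -0.001, 1.489]
contact_force: [-0.2, -0.1, -0.9]
finger_gap: 0.651
gripper_force: 12.0
```

Emit:
move_arm(targets=[{"x": 0,"y": 0,"z": 0,"ax": 0,"ay": 0,"az": -0.12,"hand": 0.5},{"x": 0,"y": 0,"z": 0,"ax": 0,"ay": 0,"az": -0.12,"hand": 0.5},{"x": 0,"y": 0,"z": 0,"ax": 0,"ay": 0,"az": -0.1,"hand": 0.5},{"x": 0,"y": 0,"z": 0,"ax": 0,"ay": 0,"az": -0.05,"hand": 0.5},{"x": 0,"y": 0,"z": 0,"ax": 0,"ay": 0,"az": 0,"hand": 0.5},{"x": 0,"y": 0,"z": 0,"ax": 0,"ay": 0,"az": 0,"hand": 0.5},{"x": 0,"y": 0,"z": 0,"ax": 0,"ay": 0,"az": 0,"hand": 0.5},{"x": 0,"y": 0,"z": 0,"ax": 0,"ay": 0,"az": 0,"hand": 0.5},{"x": 0,"y": 0,"z": 0,"ax": 0,"ay": 0,"az": 0,"hand": 0.5},{"x": 0,"y": 0,"z": 0,"ax": 0,"ay": 0,"az": 0,"hand": 0.5}])

```text
t: 10.35
tool_pos: [0.502, -0.2816, 0.1974]
tool_rot: [-3.142, -0.0, 1.874]
contact_force: [0.9, -0.2, -0.4]
finger_gap: 0.654
gripper_force: 12.0
```

```bash
python3 - <<'E'
from h import *
togo(.503,-.288,.0225,1.88); print(r.get_state()['finger_gap'])
E
```

```text
t 10.35 pos [ 0.502  -0.2816  0.1974] rot [-3.1416 -0.      1.8736] TO GO cm [-0.64 -0.1  17.49] az -0.006
0.6540248671566768
```

Emit:
move_arm(targets=[{"x": -0.65,"y": -0.1,"z": 1.2,"ax": 0,"ay": 0,"az": 0,"hand": 0.5},{"x": 0,"y": 0,"z": 2.2,"ax": 0,"ay": 0,"az": 0,"hand": 0.5},{"x": 0,"y": 0,"z": 2.5,"ax": 0,"ay": 0,"az": 0,"hand": 0.5},{"x": 0,"y": 0,"z": 2.5,"ax": 0,"ay": 0,"az": 0,"hand": 0.5},{"x": 0,"y": 0,"z": 2.5,"ax": 0,"ay": 0,"az": 0,"hand": 0.5},{"x": 0,"y": 0,"z": 2.3,"ax": 0,"ay": 0,"az": 0,"hand": 0.5},{"x": 0,"y": 0,"z": 1.7,"ax": 0,"ay": 0,"az": 0,"hand": 0.5},{"x": 0,"y": 0,"z": 1,"ax": 0,"ay": 0,"az": 0,"hand": 0.5},{"x": 0,"y": 0,"z": 0,"ax": 0,"ay": 0,"az": 0,"hand": 0.5},{"x": 0,"y": 0,"z": 0,"ax": 0,"ay": 0,"az": 0,"hand": 0.5}])

```text
t: 11.35
tool_pos: [0.5034, -0.2884, 0.0389]
tool_rot: [3.141, 0.0, 1.874]
contact_force: [-0.3, -0.6, 0.0]
finger_gap: 0.654
gripper_force: 12.0
```

```bash
python3 - <<'E'
from h import *
togo(.503,-.288,.0225,1.88)
d=snap('top','t4'); P=cloud(d); cv2.imwrite('pics/t4c.png',cv2.resize(cv2.imread('pics/t4.png')[180:340,350:560],None,fx=3,fy=3,interpolation=2))
d=snap('side','s4'); P=cloud(d); cv2.imwrite('pics/s4c.png',cv2.resize(cv2.imread('pics/s4.png')[130:290,340:520],None,fx=3,fy=3,interpolation=2))
E
```

```text
t 11.35 pos [ 0.5034 -0.2884  0.0389] rot [3.1412e+00 4.0000e-04 1.8738e+00] TO GO cm [ 0.04 -0.02  1.64] az -0.006
```

View pics/s4c.png

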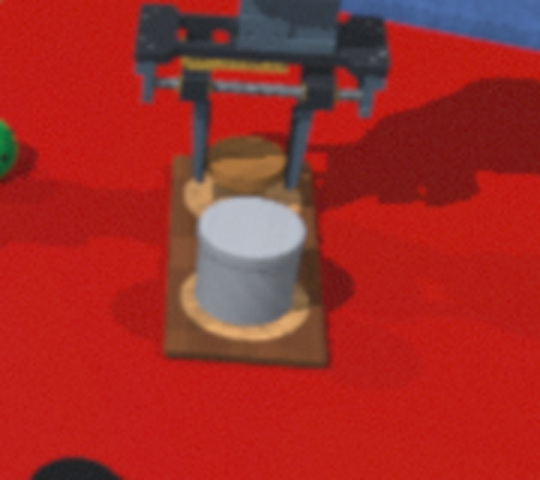

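The coaster at (248,160) hangs centred over the cork, clear of the tin. Lowering the last part slowly.

Emit:
move_arm(targets=[{"x": 0,"y": 0,"z": 0.3,"ax": 0,"ay": 0,"az": 0,"hand": 0.5},{"x": 0,"y": 0,"z": 0.3,"ax": 0,"ay": 0,"az": 0,"hand": 0.5},{"x": 0,"y": 0,"z": 0.3,"ax": 0,"ay": 0,"az": 0,"hand": 0.5},{"x": 0,"y": 0,"z": 0.2,"ax": 0,"ay": 0,"az": 0,"hand": 0.5},{"x": 0,"y": 0,"z": 0.1,"ax": 0,"ay": 0,"az": 0,"hand": 0.5},{"x": 0,"y": 0,"z": 0.1,"ax": 0,"ay": 0,"az": 0,"hand": 0.5},{"x": 0,"y": 0,"z": 0,"ax": 0,"ay": 0,"az": 0,"hand": 0.5},{"x": 0,"y": 0,"z": 0,"ax": 0,"ay": 0,"az": 0,"hand": 0.5},{"x": 0,"y": 0,"z": 0,"ax": 0,"ay": 0,"az": 0,"hand": 0.5},{"x": 0,"y": 0,"z": 0,"ax": 0,"ay": 0,"az": 0,"hand": 0.5}])

```text
t: 12.45
tool_pos: [0.5031, -0.2881, 0.0255]
tool_rot: [3.142, 0.0, 1.874]
contact_force: [-0.7, -0.3, -1.2]
finger_gap: 0.654
gripper_force: 12.0
```

Emit:
move_arm(targets=[{"x": 0,"y": 0,"z": 0.05,"ax": 0,"ay": 0,"az": 0,"hand": 0.5},{"x": 0,"y": 0,"z": 0.05,"ax": 0,"ay": 0,"az": 0,"hand": 0.5},{"x": 0,"y": 0,"z": 0.05,"ax": 0,"ay": 0,"az": 0,"hand": 0.5},{"x": 0,"y": 0,"z": 0.05,"ax": 0,"ay": 0,"az": 0,"hand": 0.5},{"x": 0,"y": 0,"z": 0.03,"ax": 0,"ay": 0,"az": 0,"hand": 0.5},{"x": 0,"y": 0,"z": 0,"ax": 0,"ay": 0,"az": 0,"hand": 0.5},{"x": 0,"y": 0,"z": 0,"ax": 0,"ay": 0,"az": 0,"hand": 0.5},{"x": 0,"y": 0,"z": 0,"ax": 0,"ay": 0,"az": 0,"hand": 0.5},{"x": 0,"y": 0,"z": 0,"ax": 0,"ay": 0,"az": 0,"hand": 0.5},{"x": 0,"y": 0,"z": 0,"ax": 0,"ay": 0,"az": 0,"hand": 0.5}])

```text
t: 13.45
tool_pos: [0.503, -0.2881, 0.0234]
tool_rot: [-3.142, -0.0, 1.874]
contact_force: [-1.9, 1.6, 6.0]
finger_gap: 0.65
gripper_force: 12.0
```

Contact felt (6 N up, height as expected). Releasing gently.

Emit:
move_arm(targets=[{"x": 0,"y": 0,"z": -0.02,"ax": 0,"ay": 0,"az": 0,"hand": 0.5},{"x": 0,"y": 0,"z": 0,"ax": 0,"ay": 0,"az": 0,"hand": 0.66},{"x": 0,"y": 0,"z": 0,"ax": 0,"ay": 0,"az": 0,"hand": 0.68},{"x": 0,"y": 0,"z": 0,"ax": 0,"ay": 0,"az": 0,"hand": 0.72},{"x": 0,"y": 0,"z": 0,"ax": 0,"ay": 0,"az": 0,"hand": 0.8},{"x": 0,"y": 0,"z": 0,"ax": 0,"ay": 0,"az": 0,"hand": 0.9},{"x": 0,"y": 0,"z": 0,"ax": 0,"ay": 0,"az": 0,"hand": 0.95},{"x": 0,"y": 0,"z": 0,"ax": 0,"ay": 0,"az": 0,"hand": 0.95},{"x": 0,"y": 0,"z": 0,"ax": 0,"ay": 0,"az": 0,"hand": 0.95},{"x": 0,"y": 0,"z": 0,"ax": 0,"ay": 0,"az": 0,"hand": 0.95}])

```text
t: 14.45
tool_pos: [0.503, -0.2881, 0.0233]
tool_rot: [3.142, -0.0, 1.874]
contact_force: [-0.1, 0.6, 0.9]
finger_gap: 0.951
gripper_force: 0.0
```

Emit:
move_arm(targets=[{"x": 0,"y": 0,"z": -0.5,"ax": 0,"ay": 0,"az": 0,"hand": 0.95},{"x": 0,"y": 0,"z": -1,"ax": 0,"ay": 0,"az": 0,"hand": 0.95},{"x": 0,"y": 0,"z": -2,"ax": 0,"ay": 0,"az": 0,"hand": 0.95},{"x": 0,"y": 0,"z": -3,"ax": 0,"ay": 0,"az": 0,"hand": 0.95},{"x": 0,"y": 0,"z": -3,"ax": 0,"ay": 0,"az": 0,"hand": 0.95},{"x": 0,"y": 0,"z": -3,"ax": 0,"ay": 0,"az": 0,"hand": 0.95},{"x": 0,"y": 0,"z": -3,"ax": 0,"ay": 0,"az": 0,"hand": 0.95},{"x": 0,"y": 0,"z": -2,"ax": 0,"ay": 0,"az": 0,"hand": 0.95},{"x": 0,"y": 0,"z": 0,"ax": 0,"ay": 0,"az": 0,"hand": 0.95},{"x": 0,"y": 0,"z": 0,"ax": 0,"ay": 0,"az": 0,"hand": 0.95}])

```text
t: 15.45
tool_pos: [0.503, -0.2881, 0.1988]
tool_rot: [3.141, 0.001, 1.874]
contact_force: [0.6, 0.8, -0.5]
finger_gap: 0.949
gripper_force: 0.0
```

```bash
python3 - <<'E'
from h import *
s=r.get_state(); print(s['t'],s['tool_pos'],s['contact_force'])
for n in('side','top'):
    d=snap(n,n+'5'); P=cloud(d)
    m=(P[...,2]>.026)&(P[...,2]<.04)&(np.hypot(P[...,0]-.503,P[...,1]+.288)<.05); q=P[m]
    if m.sum()>20: print(n,m.sum(),q.mean(0),np.ptp(q[:,2]),cv2.minEnclosingCircle((q[:,:2]*1000).astype(np.float32)))
cv2.imwrite('pics/s5c.png',cv2.imread('pics/side5.png')[120:400,190:520])
E
```

```text
15.45 [ 0.50298921 -0.2880668   0.19880847] [ 0.60088263  0.76656294 -0.53264643]
side 330 [ 0.50087881 -0.2866241   0.03314443] 0.01170020767354086 ((501.5091247558594, -290.99908447265625), 33.317081451416016)
top 672 [ 0.50464858 -0.28935864  0.0317697 ] 0.012368688511771666 ((504.9885559082031, -290.0178527832031), 30.59003448486328)
```

View pics/s5c.png

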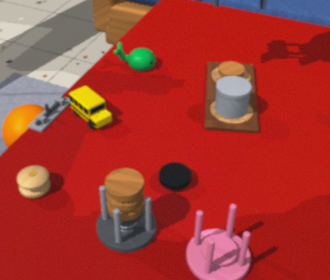

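The coaster at (232,68) lies flat on the cork with its top at z≈0.032, within about 3 mm of the centre (15 mm of margin). Three coasters remain in the holder at (125,185), and the bystanders are where they were.

```bash
python3 -c "
from rig import r
print(r.sign_off())"
```

```text
the job is handed in; nothing more can be done
None
```

The top coaster now sits foot down and within about 3 mm of centre on the empty cork round, the next one has come up with three left in the holder, and the job is handed in at about 16 s.

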